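# Park the polishing pads in order of size

### The arm

A 6-joint arm with a two-finger parallel gripper is mounted at the origin on the work surface. World frame = base frame: x ahead of the robot, y to its left, z up, the work surface at z = 0. Lengths are in mm, angles in rad, forces in N, time in s.
With the tool pointing down it reaches from about 275 to 750 mm from the base axis. Payload 10.2 kg.
Tool frame: the origin (TCP) lies midway between the tips of the shut fingers; the grasp point (between the pads) lies behind it (ctrl.grasp_offset is the z of the grasp point in the tool frame, in mm); z points along the fingers, y is the line along which they close (so a half turn about z gives the same grasp; the last joint's range is limited). The gripper opens to 85 mm and grips with 20 to 120 N. Pads are 22 mm wide; open, the fingers measure 114 mm over their backs; the gripper's body (76 mm by 85 mm) begins 54 mm behind the grasp point. The pads swing forward as they close: fully open they stand 13 mm farther back than shut.
Start: joints at [0.946, 0.313, 1.498, -0, 1.331, -0.223], TCP at [205.328, 483.189, 231.294] pointing down, gripper open.
Joint ranges: [-2.94, 2.94], [-0.97, 2.17], [0.19, 2.56], [-1.23, 4.37], [0.02, 3.11], [-2.88, 2.88]. Speed limits (rad/s): [2.39, 2.39, 3.01, 3.14, 3.14, 3.14].

### API

Orientations are given as a 3x3 rotation matrix whose columns are the frame's x, y, z axes.
In Python, from bench import ctrl gives the robot as it stands. Calls block until the motion is done:
- ctrl.move_to(position, orientation): joint-space move of the TCP to a pose.
- ctrl.servo_line(position, v=150, ori=None): straight line of the TCP; ori=None keeps the orientation; v is the mean speed in mm/s.
- ctrl.goto_joints(angles): joint-space move.
- ctrl.gripper_to(opening, grasp_force=None): finger opening in mm; grasp_force is the grip in N (None keeps the last); returns when the fingers have stopped.
- ctrl.wait(seconds).
- ctrl.inverse_kinematics(position, orientation): joint angles nearest the present ones, or None.
- ctrl.read_state(): the state.
- ctrl.read_camera(name): name is "side" or "top"; returns (picture, depth): 400x640x3 uint8, red, green, blue; 400x640 float32, mm along the optical axis (not along the pixel's ray), 0 where there is no reading.
- ctrl.camera_model(name): a dict with "fx", "fy", "cx", "cy" (pixels), "D" ([k1, k2, p1, p2, k3] as OpenCV has them; the pictures are not rectified), "rvec" (rotation vector, rad) and "tvec" (3), from world to camera coordinates, as OpenCV has them. Camera axes: x right, y down, z forward; pixel columns grow to the right and rows downward; lengths in mm; the calibration is good to about 2 mm. A picture is of the moment at which its call begins. camera_model takes no time and is no camera call.
A pose or a line that the arm cannot do raises ctrl.IKError and nothing moves.
- ctrl.finish_job(): hands the job in; it is judged then, once.
Trained networks look in the newest picture that a camera, given by its name, has taken for a name from the list of things; names that differ only in an ending like _2 or _b are one class to them, and where a whole thing is asked for, a point or a joint stands for the part that bears it (a point fixed in the world has none). Each returns a list of dicts, best first, with "confidence" (0 to 1); they miss things now and then, are a little off and sometimes report something else, mostly with a low value. They report only what shows in the picture. A call takes as long as a camera call.
- ctrl.recognise(camera, query): "box" ([left, top, right, bottom] as shares, 0 to 1, of the picture: columns of its width, rows of its height, round what is visible of it).
- ctrl.tip_of(camera, query): "at" ([column, row] as shares, 0 to 1, of the picture: columns of its width, rows of its height: a listed point, or the origin of a listed thing).
The state is a dict: "time": time; "joints": joint angles; "qvel": joint speeds; "joint_efforts": joint torques, N m; "eef_pos": TCP position; "tcp_rot": TCP orientation; "ft_force": force on the tool from outside, world axes, zero at the start; "wrist_torque": the same for the moment, N m; "finger_gap": finger opening in mm; "finger_force": force on a finger pad.
Only numpy, scipy, OpenCV 4.12 (cv2) and the standard library are available. Lean on these libraries where they do the work, as an engineer would, in place of code of your own. Each camera call takes 0.05 s, during which the arm holds its last target. There are 200 camera calls.

### The job

Put the four polishing pads away in the rack, one to a tray so that their grit does not mix, hub up and in the middle of the tray. Line them up by size in the order they will be used: the largest in the tray next to the polisher, then each smaller one in turn, the smallest at the far end. Leave the polisher and the tin where they are.

Things in the scene. Friction and masses are not known exactly. Their poses are not given: they have to be found in the camera images.
- pad30_center (a point): Smallest polishing pad, loose, 50 to 160 g, standing on its felt face: white and cream disc 30 mm across, 14 mm thick, with an upright black hub on its middle, 20 mm in diameter, from 14 to 48 mm above the underside. Point: on the axis, 24 mm above the underside (half-way up); z up. Take it by the hub, fingertips above the disc (16 mm or more over the underside).
- pad44_center (a point): Second smallest polishing pad, loose, 50 to 160 g, standing on its felt face: white and cream disc 44 mm across, 14 mm thick, with an upright black hub on its middle, 20 mm in diameter, from 14 to 48 mm above the underside. Point: on the axis, 24 mm above the underside (half-way up); z up. Take it by the hub, fingertips above the disc (16 mm or more over the underside).
- pad58_center (a point): Second largest polishing pad, loose, 50 to 160 g, standing on its felt face: white and cream disc 58 mm across, 14 mm thick, with an upright black hub on its middle, 20 mm in diameter, from 14 to 48 mm above the underside. Point: on the axis, 24 mm above the underside (half-way up); z up. Take it by the hub, fingertips above the disc (16 mm or more over the underside).
- pad72_center (a point): Largest polishing pad, loose, 50 to 160 g, standing on its felt face: white and cream disc 72 mm across, 14 mm thick, with an upright black hub on its middle, 20 mm in diameter, from 14 to 48 mm above the underside. Point: on the axis, 24 mm above the underside (half-way up); z up. Take it by the hub, fingertips above the disc (16 mm or more over the underside).
- tray1_in (a point): Leftmost (+y end) of four equal open grey trays in a row on a fixed board (8 mm thick; the low rail along its far side is no higher than the trays). Fixed, 102 mm square, 96 mm inside, rim 9 mm above the inner floor; pitch about 106 mm. Point: centre of the inner floor, 11 mm above the bench; y along the row to its left end, z up.
- tray2_in (a point): Second from the left of four equal open grey trays in a row on a fixed board (8 mm thick; the low rail along its far side is no higher than the trays). Fixed, 102 mm square, 96 mm inside, rim 9 mm above the inner floor; pitch about 106 mm. Point: centre of the inner floor, 11 mm above the bench; y along the row to its left end, z up.
- tray3_in (a point): Third from the left of four equal open grey trays in a row on a fixed board (8 mm thick; the low rail along its far side is no higher than the trays). Fixed, 102 mm square, 96 mm inside, rim 9 mm above the inner floor; pitch about 106 mm. Point: centre of the inner floor, 11 mm above the bench; y along the row to its left end, z up.
- tray4_in (a point): Rightmost (-y end) of four equal open grey trays in a row on a fixed board (8 mm thick; the low rail along its far side is no higher than the trays). Fixed, 102 mm square, 96 mm inside, rim 9 mm above the inner floor; pitch about 106 mm. Point: centre of the inner floor, 11 mm above the bench; y along the row to its left end, z up.
- polisher: Angle polisher (black barrel, bright right-angle head) lying in a dark wooden rest, at one end of the row of trays, left or right; about 240 mm long, 62 mm wide, 76 mm high. Origin: centre of the underside; x along the barrel towards the head. Loose, to be left alone.
- tin: Round closed metal tin of polishing compound, 75 mm across, 44 mm high, at the other end of the row. Origin: centre of the underside, z up. Loose, to be left alone.

How it is judged:
By the outcome, as a careful person would: the job done as asked, in the order asked, and still so for the second after the job is handed in, with the robot touching nothing.
It also fails if it takes over 90 s, if anything falls off the work surface, if the arm or the gripper's body presses on something with over 40 N, if the wrist force passes 120 N, or if a joint passes its speed limit or range.

## Working session

There is one attempt and no reset: what is moved stays moved. The work goes in short steps, each a Python script; the robot and the scene stay as the last script left them, time stands still between calls to the robot, and variables do not carry over. Pictures are saved under pics/ and viewed, at most 14 in all, crops included, and the job is handed in when it is done.

```bash
mkdir -p pics; ls; python3 - <<'E'
from bench import ctrl
import cv2
names=["pad30_center","pad44_center","pad58_center","pad72_center","tray1_in","tray2_in","tray3_in","tray4_in","polisher","tin"]
for c in("top","side"):
    im,d=ctrl.read_camera(c); cv2.imwrite(f"pics/{c}0.png",im[:,:,::-1])
    m=ctrl.camera_model(c); print(c,m)
    for n in names:
        r=ctrl.tip_of(c,n)
        print(n,[( [round(x["at"][0]*640,1),round(x["at"][1]*400,1)],round(x["confidence"],2)) for x in r[:3]])
print(ctrl.grasp_offset,ctrl.read_state()["tcp_rot"],ctrl.read_state()["time"])
E
```

```text
pics
top {'fx': 414.0478827777602, 'fy': 414.0478827777602, 'cx': 324.0053617593675, 'cy': 199.27722465417685, 'D': array([-0.05255611,  0.        ,  0.        ,  0.        ,  0.        ]), 'rvec': array([ 2.06494652, -2.17011785,  0.22789592]), 'tvec': array([  31.1935173 ,  584.06204764, 1043.62506988])}
pad30_center [([347.7, 245.4], 0.51)]
pad44_center [([251.5, 250.3], 0.65)]
pad58_center [([408.0, 240.8], 0.77)]
pad72_center [([311.2, 254.6], 0.8)]
tray1_in [([280.9, 188.8], 0.84)]
tray2_in [([315.5, 193.4], 0.62), ([251.5, 248.2], 0.4)]
tray3_in [([354.1, 192.7], 0.9)]
tray4_in [([346.0, 247.9], 0.63), ([388.6, 196.6], 0.58)]
polisher [([447.3, 174.9], 0.6), ([356.5, 192.2], 0.35)]
tin [([226.3, 155.7], 0.59)]
side {'fx': 448.1784154635525, 'fy': 448.1784154635525, 'cx': 321.1882576481268, 'cy': 188.70619491437586, 'D': array([-0.02782321,  0.        ,  0.        ,  0.        ,  0.        ]), 'rvec': array([ 2.18626193, -0.08640448,  0.05145126]), 'tvec': array([-585.95849265,   85.29884966,  980.49819868])}
pad30_center [([330.6, 269.9], 0.52), ([258.8, 224.7], 0.49)]
pad44_center [([265.3, 162.0], 0.5)]
pad58_center [([262.4, 281.5], 0.79)]
pad72_center [([254.3, 195.3], 0.56)]
tray1_in [([337.0, 176.5], 0.71)]
tray2_in [([335.1, 202.1], 0.89)]
tray3_in [([337.1, 236.3], 0.97)]
tray4_in [([334.2, 267.8], 0.62)]
polisher [([384.7, 342.1], 0.89)]
tin [([367.3, 152.5], 0.9)]
-18.700000000000003 [[-9.20360812e-01  3.91070295e-01 -1.57612499e-05]
 [ 3.91070295e-01  9.20360811e-01 -4.42781138e-05]
 [-2.80981822e-06 -4.69155974e-05 -9.99999999e-01]] 1.1
```

View pics/top0.png

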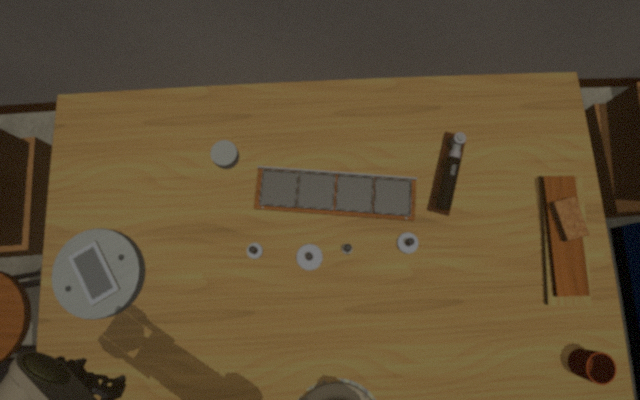

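View pics/side0.png

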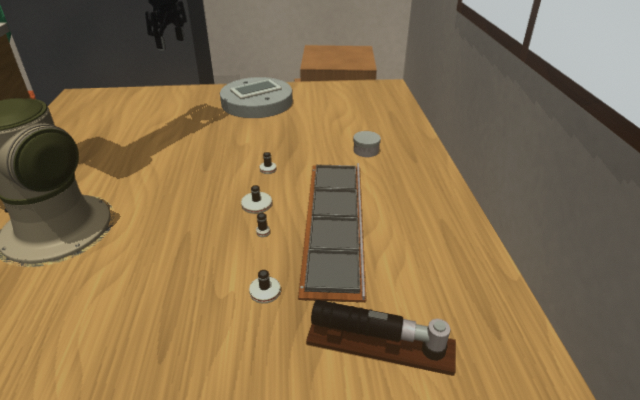

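The polisher stands at the −y end (column 447 in top), next to tray 4. The pads in the top view, left to right, are 44 (254,250), 72 (310,257), 30 (347,248) and 58 (408,242). So 72→tray 4, 58→tray 3, 44→tray 2 and 30→tray 1.

```bash
cat > h.py <<'E'
import numpy as np, cv2
from bench import ctrl
from scipy.optimize import least_squares
def cam(n):
    m=ctrl.camera_model(n); K=np.array([[m["fx"],0,m["cx"]],[0,m["fy"],m["cy"]],[0,0,1]])
    return K,m["D"],m["rvec"],m["tvec"]
C={n:cam(n) for n in("top","side")}
def on_z(n,uv,z):
    K,D,r,t=C[n]; R=cv2.Rodrigues(r)[0]
    p=cv2.undistortPoints(np.array(uv,float).reshape(-1,1,2),K,D)[:,0]
    d=np.c_[p,np.ones(len(p))]@R; o=-R.T@t
    return (o+d*((z-o[2])/d[:,2])[:,None])[:,:2]
def proj(n,P):
    K,D,r,t=C[n]; return cv2.projectPoints(np.array(P,float).reshape(-1,1,3),r,t,K,D)[0][:,0]
def blob(n,img,seed,z,box=22):
    # white disc near seed: region's outline on plane z, fitted with a circle
    hsv=cv2.cvtColor(img,cv2.COLOR_RGB2HSV); u,v=map(int,seed)
    m=np.zeros(img.shape[:2],np.uint8); s=np.s_[v-box:v+box,u-box:u+box]
    m[s]=((hsv[s][...,1]<80)).astype(np.uint8)
    k,lab,st,ce=cv2.connectedComponentsWithStats(m)
    i=min(range(1,k),key=lambda i:np.hypot(*(ce[i]-seed))-st[i,4]*.05)
    c=max(cv2.findContours((lab==i).astype(np.uint8),0,1)[0],key=len)
    h=cv2.convexHull(c)[:,0].astype(float)
    w=on_z(n,h,z); (c,r)=cv2.minEnclosingCircle(w.astype(np.float32)); return np.round(c,1),round(r*2,1)
E
python3 - <<'E'
from h import *
T={"pad30":(347.7,245.4),"pad44":(251.5,250.3),"pad58":(408,240.8),"pad72":(311.2,254.6)}
S={"pad30":(258.8,224.7),"pad44":(265.3,162),"pad58":(262.4,281.5),"pad72":(254.3,195.3)}
im={c:cv2.imread(f"pics/{c}0.png")[:,:,::-1].copy() for c in C}
for k in T:
    print(k,on_z("top",T[k],24).round(),on_z("side",S[k],24).round(),blob("top",im["top"],T[k],10),blob("side",im["side"],S[k],10))
tt=[(280.9,188.8),(315.5,193.4),(354.1,192.7),(388.6,196.6)]; ts=[(337,176.5),(335.1,202.1),(337.1,236.3),(334.2,267.8)]
print(on_z("top",tt,11).round(),on_z("side",ts,11).round())
def P(q): 
    s=np.array([1.5,.5,-.5,-1.5])*106; return np.c_[q[0]-s*np.sin(q[2]),q[1]+s*np.cos(q[2]),np.full(4,11)]
f=least_squares(lambda q:np.r_[proj("top",P(q))-tt,proj("side",P(q))-ts].ravel(),[480,0,0],loss="soft_l1")
print(f.x,P(f.x).round(1))
for n in C:
    I=cv2.resize(im[n],None,fx=4,fy=4)[:,:,::-1].copy()
    def poly(pts,col): cv2.polylines(I,[np.int32(proj(n,pts)*4+2)],True,col,1)
    q=f.x; e=np.array([np.cos(q[2]),np.sin(q[2])]); g=np.array([-e[1],e[0]])
    for c in P(q): poly([[*(c[:2]+51*(a*e+b*g)),20] for a,b in((1,1),(1,-1),(-1,-1),(-1,1))],(0,0,255))
    a=np.linspace(0,6.28,30)
    for k in T:
        c=(on_z("top",T[k],24)[0]+on_z("side",S[k],24)[0])/2; r=int(k[3:])/2
        poly(np.c_[c[0]+r*np.cos(a),c[1]+r*np.sin(a),0*a+14],(0,255,0)); poly(np.c_[c[0]+10*np.cos(a),c[1]+10*np.sin(a),0*a+48],(255,0,255))
    x,y,w,h=(235,150,190,130) if n=="top" else (230,145,150,160)
    cv2.imwrite(f"pics/ov_{n}.png",I[y*4:(y+h)*4,x*4:(x+w)*4][:600,:800])
E
```

```text
pad30 [[462. -56.]] [[450. -53.]] (array([454.9, -52.8]), 27.5) (array([456.4, -51.9]), 28.8)
pad44 [[462. 203.]] [[459. 200.]] (array([463. , 198.3]), 45.7) (array([463.5, 200.8]), 44.9)
pad58 [[ 466. -220.]] [[ 462. -216.]] (array([ 463.5, -220.8]), 59.9) (array([ 464.9, -221.6]), 64.3)
pad72 [[443.  44.]] [[436.  55.]] (array([438.9,  49.9]), 73.8) (array([434. ,  51.2]), 82.7)
[[ 631.  120.]
 [ 613.   24.]
 [ 610.  -84.]
 [ 594. -179.]] [[ 639.  138.]
 [ 623.   32.]
 [ 614.  -88.]
 [ 599. -179.]]
[616.11066772 -27.58139195   6.16554685] [[ 634.8  130.3   11. ]
 [ 622.3   25.1   11. ]
 [ 609.9  -80.2   11. ]
 [ 597.4 -185.5   11. ]]
```

View pics/ov_top.png

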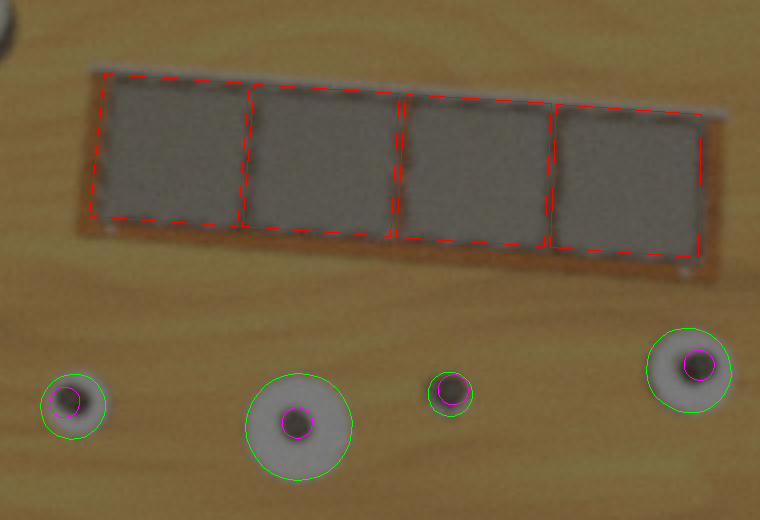

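View pics/ov_side.png

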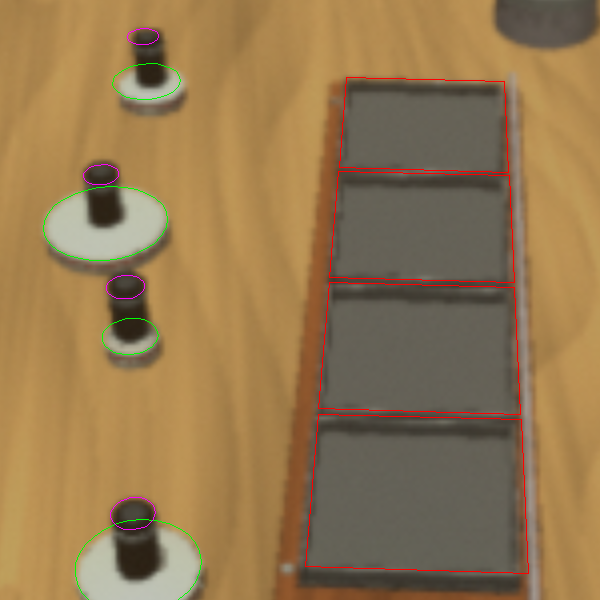

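The overlay shows the tray fit off by about 3–4 mm (up and left in top), and the network's pad points are looser than the disc blobs. I'll use the blobs for the pads and the grey-area outline for the row, then check from near.

```bash
python3 - <<'E'
from h import *
for n,z in(("top",11),("side",11)):
    im=cv2.imread(f"pics/{n}0.png"); hsv=cv2.cvtColor(im,cv2.COLOR_BGR2HSV)
    m=((hsv[...,1]<60)&(hsv[...,2]>60)).astype(np.uint8)
    f=[(632,127),(620,22),(607,-83),(594,-188)]
    for c in f:
        M=np.zeros_like(m); q=np.array([[c[0]+a*53-b*6,c[1]+b*53+a*6,11] for a,b in((1,1),(1,-1),(-1,-1),(-1,1))])
        cv2.fillPoly(M,[np.int32(proj(n,q))],1)
        x=cv2.morphologyEx(m&M,cv2.MORPH_OPEN,np.ones((5,5),np.uint8))
        ys,xs=np.nonzero(x); w=on_z(n,np.c_[xs,ys],z)
        print(n,w.mean(0).round(1),[np.round(v,1) for v in cv2.minAreaRect(w.astype(np.float32))])
R=np.array([[0,1,0],[1,0,0],[0,0,-1.]])
for p in[(463,199),(455,-52.5),(464,-221),(438.5,50),(632,127),(620,22),(607,-83),(594,-188)]:
    print(p,[None if (q:=ctrl.inverse_kinematics([*p,z],R)) is None else np.round(q,2) for z in(20,150)])
E
```

```text
top [632.1 124.9] [array([633.7, 122.5]), array([106.5,  97.9]), np.float64(87.2)]
top [622.5  22.5] [array([624.8,  25.1]), array([100.7, 106.5]), np.float64(86.9)]
top [610.1 -85. ] [array([610.9, -85. ]), array([ 98.3, 106.4]), np.float64(86.8)]
top [ 594.8 -188.5] [array([ 597.3, -189.4]), array([ 95.9, 106.2]), np.float64(85.7)]
side [632.3 128.5] [array([632.5, 126.8]), array([102.4,  99.1]), np.float64(85.8)]
side [618.8  20.6] [array([620.1,  19.6]), array([113.4,  98.9]), np.float64(85.7)]
side [606.7 -84.2] [array([606.5, -81.2]), array([107.2, 109.3]), np.float64(6.1)]
side [ 594. -186.] [array([ 594.3, -181.6]), array([105.2, 101.9]), np.float64(87.3)]
(463, 199) [array([ 0.17,  0.55,  1.78, -0.  ,  0.81,  0.17]), array([ 0.17,  0.35,  1.67, -0.  ,  1.12,  0.17])]
(455, -52.5) [array([-0.37,  0.47,  1.92, -0.  ,  0.75, -0.37]), array([-0.37,  0.25,  1.81, -0.  ,  1.08, -0.37])]
(464, -221) [array([-0.67,  0.56,  1.75, -0.  ,  0.83, -0.67]), array([-0.67,  0.37,  1.64, -0.  ,  1.13, -0.67])]
(438.5, 50) [array([-0.15,  0.45,  1.96, -0.  ,  0.73, -0.15]), array([-0.15,  0.22,  1.85, -0.  ,  1.07, -0.15])]
(632, 127) [array([ 0.02,  0.79,  1.31, -0.  ,  1.04,  0.02]), array([ 0.02,  0.64,  1.21, -0.  ,  1.29,  0.02])]
(620, 22) [array([-0.15,  0.74,  1.4 , -0.  ,  1.  , -0.15]), array([-0.15,  0.59,  1.3 , -0.  ,  1.25, -0.15])]
(607, -83) [array([-0.33,  0.73,  1.43, -0.  ,  0.98, -0.33]), array([-0.33,  0.57,  1.33, -0.  ,  1.24, -0.33])]
(594, -188) [array([-0.49,  0.75,  1.39, -0.  ,  1.  , -0.49]), array([-0.49,  0.59,  1.29, -0.  ,  1.26, -0.49])]
```

```bash
cat >> h.py <<'E'
R=np.array([[0,1,0],[1,0,0],[0,0,-1.]])
def pick(p,z=20):
    ctrl.gripper_to(45); ctrl.move_to([*p,130],R); ctrl.servo_line([*p,z],v=100)
    ctrl.gripper_to(10,40); s=ctrl.read_state(); print("gap",s["finger_gap"],"F",s["finger_force"],s["ft_force"])
    ctrl.servo_line([*p,130],v=150); print("lifted gap",ctrl.read_state()["finger_gap"])
def place(p,z=31.5):
    ctrl.move_to([*p,130],R); ctrl.servo_line([*p,60],v=150); ctrl.servo_line([*p,z],v=50)
    s=ctrl.read_state(); print("down",s["ft_force"],s["eef_pos"])
    ctrl.gripper_to(45); ctrl.servo_line([*p,130],v=150)
PADS={"72":(438.5,50),"58":(464,-221),"44":(463,199),"30":(455,-52.5)}
TR={"72":(594.5,-188),"58":(608,-84),"44":(620.5,22),"30":(633,127)}
E
python3 - <<'E'
from h import *
pick(PADS["72"]); place(TR["72"])
im,_=ctrl.read_camera("side"); cv2.imwrite("pics/s1.png",im[:,:,::-1]); print(ctrl.read_state()["time"])
E
```

```text
gap 19.076067540696883 F 38.92713010311127 [-2.86119146  0.21725044  6.51668358]
lifted gap 18.71969411838302
down [ 0.08076484 -0.78264012 -1.04870713] [ 594.41925081 -187.96902647   31.14963538]
9.55
```

View pics/s1.png

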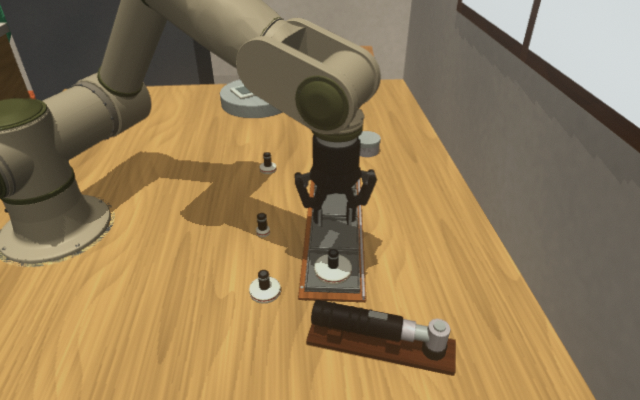

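Pad 72 stands upright in tray 4, at about (333,267). On with the others.

```bash
python3 - <<'E'
from h import *
for k in("58","44","30"):
    pick(PADS[k])
    if ctrl.read_state()["finger_gap"]<15: print("MISS",k); break
    place(TR[k])
ctrl.move_to([330,250,250],R)
for n in C:
    im,_=ctrl.read_camera(n)
    I=cv2.resize(im,None,fx=4,fy=4)[:,:,::-1].copy()
    a=np.linspace(0,6.28,30)
    for k,c in TR.items():
        r=int(k)/2
        try: print(n,k,blob(n,im,proj(n,[*c,25])[0],25,16))
        except Exception as e: print(e)
        cv2.polylines(I,[np.int32(proj(n,np.c_[c[0]+r*np.cos(a),c[1]+r*np.sin(a),0*a+25])*4+2)],True,(0,255,0),1)
    x,y,w,h=(235,150,200,130) if n=="top" else (230,145,150,150)
    cv2.imwrite(f"pics/end_{n}.png",I[y*4:(y+h)*4,x*4:(x+w)*4])
print(ctrl.read_state()["time"])
E
```

```text
gap 19.09432701473007 F 39.04149949550629 [-0.91339566 -0.4217241   6.49963865]
lifted gap 18.83591815350492
down [-2.89620923  0.2986096   5.14150243] [607.88396613 -83.87568968  31.56712779]
gap 18.60150038541053 F 38.99293899536133 [-0.41797011 -0.37732896  5.60728354]
lifted gap 18.78058394169726
down [-2.08782438 -0.84290157  4.51456862] [620.32392901  22.00819192  31.48737233]
gap 18.559770441718463 F 38.973103165626526 [-0.27272902  0.42000849  5.63189771]
lifted gap 18.848014243671134
down [-2.12320494  0.32653574  4.2830615 ] [632.85268702 127.02254737  31.48503339]
top 72 (array([ 596.8, -185.8]), 125.0)
top 58 (array([610.4, -81.3]), 123.8)
top 44 (array([624.2,  23.7]), 123.1)
top 30 (array([634.8, 127.5]), 122.6)
side 72 (array([ 593.5, -184.5]), 103.0)
side 58 (array([608.7, -79.5]), 121.1)
side 44 (array([620.4,  29.9]), 141.4)
side 30 (array([629. , 115.2]), 125.9)
31.9167
```

View pics/end_top.png

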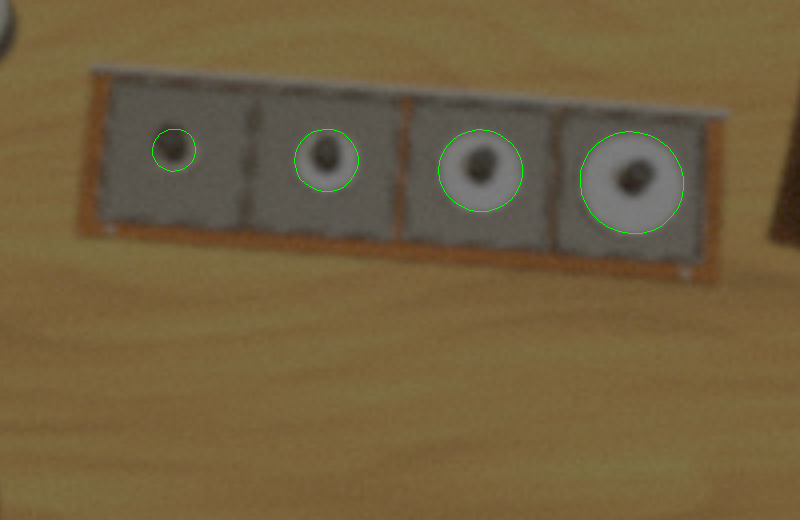

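View pics/end_side.png

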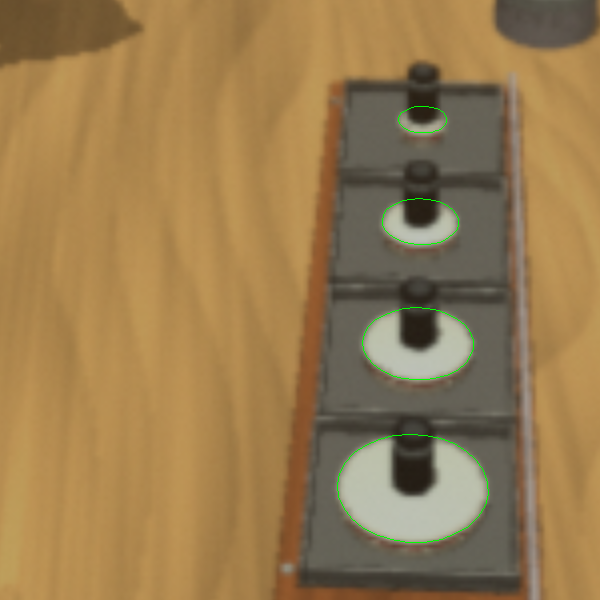

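All four pads are upright in order, with their discs on the predicted circles. They sit at the tray middles: in the top crop tray 4 is centred at about (633,184) and its pad at (632,182), and tray 1 at (172,153) with its pad at (174,150). Handing in.

```bash
python3 -c "
from bench import ctrl
print(ctrl.finish_job())"
```

```text
the job is handed in; nothing more can be done
None
```

The job is handed in: the four pads stand hub up in the middle of their trays, largest (72) next to the polisher in tray 4, then 58, 44 and 30 in trays 3, 2 and 1, and I did not touch the polisher or the tin (about 32 s on the robot's clock).

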